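# Hang the red nail-colour tent on the display bar

## Robot

A 6-joint arm with a two-finger parallel gripper is mounted at the origin on the work surface. World frame = base frame: x ahead of the robot, y to its left, z up, the work surface at z = 0. Lengths are in m, angles in rad, forces in N, time in s.
With the tool pointing down it reaches from about 0.225 to 0.875 m from the base axis. Payload 3.4 kg.
Tool frame: the origin (TCP) lies at the very end of the fingers, on their centre line; the grasp point (between the pads) lies 19 mm behind it (manip.grasp_offset is the distance from the TCP to the grasp point, in m); x points along the fingers, y is the direction in which the jaws open and shut, and the axes are right-handed (so a half turn about x gives the same grasp; the last joint's range is limited). The gripper opens to 85 mm and grips with 20 to 120 N. Pads are 22 mm wide; open, the fingers measure 114 mm over their backs; the gripper's body (76 mm by 85 mm) begins 54 mm behind the grasp point. The pads swing forward as they close: fully open they stand 13 mm farther back than shut.
Start: joints at [1.103, 0.276, 1.505, -0, 1.361, -0.121], TCP at [0.195, 0.541, 0.231] pointing down, gripper open.
Joint ranges: [-2.89, 2.89], [-0.75, 2.08], [0.22, 2.7], [-1.18, 4.32], [0.11, 2.71], [-2.7, 2.7]. Speed limits (rad/s): [2.57, 2.57, 3.14, 3.14, 3.14, 3.14].

## Interface

Orientations are given as a unit quaternion [w, x, y, z].
In Python, from rig import manip gives the robot as it stands.
- The arm moves only by the tool step_arm, never from a script. Its argument "increments" is a list of rows, each an object with "grip": the opening, from 0 (shut) to 1 (fully open); "delta_pos": the shift along the world's x, y, z in m, a list of three; "twist": the turn about the world's z in degrees. A call has 1 to 10 rows; each row shifts and turns the commanded pose from where the row before left it; what a row does not reach is not made up. A row lasts 1/12 s, in which the tool goes at most 41.7 mm and 7.16 degrees, less where a joint would pass 70% of its speed; a pose out of reach is approached as far as the arm can. A call with a gripper value outside its range is refused whole. The fingers move at their own pace and stop on an object; "force" is the grip in N (left out, the last holds). Time passes only in rows, so rows that do not move let the fingers close. It gives the time, the measured TCP pose, the force and the opening at its end, in the units of the state.
- manip.get_state(): the state, without advancing time (a new reading comes with each control period).
- manip.get_image(name): name is "scene" or "top" or "wrist"; returns a dict with "img" (480x640x3 uint8, red, green, blue), "fx", "fy", "cx", "cy" (pixels), "D" ([k1, k2, p1, p2, k3] as OpenCV has them; the pictures are not rectified), "rvec" (rotation vector, rad) and "tvec" (3), from world to camera coordinates, as OpenCV has them; the wrist camera has in their place "mount" (4x4, takes a point from camera to tool coordinates, whose origin is the TCP and whose axes are the tool frame's). Camera axes: x right, y down, z forward; pixel columns grow to the right and rows downward; lengths in m; the calibration is good to about 2 mm. A picture is of the moment at which its call begins: read the wrist's pose just before it. There is no depth.
- manip.sign_off(): hands the job in, once; it reports no verdict.
The state is a dict: "clock": time; "qpos": joint angles; "qd": joint speeds; "effort": joint torques, N m; "position": TCP position; "ee_rot": TCP orientation; "contact_force": force on the tool from outside, world axes, zero at the start; "moment": the same for the moment, N m; "width": finger opening in m.
Only numpy, scipy, OpenCV 4.12 (cv2) and the standard library are available. Lean on these libraries where they do the work, as an engineer would, in place of code of your own. Each camera call takes 0.05 s, during which the arm holds its last target. There are 200 camera calls.

## Task

Hang the red nail-colour tent over the steel display bar, near the middle, so that it straddles the bar with one panel on each side, its fin upright and its ridge along the bar. Set it down on the bar rather than dropping it, let go, and leave the blue and yellow tents where they stand.

Things in the scene. Friction and masses are not known exactly. Their poses are not given: they have to be found in the camera images.
- red_tent: Rigid white A-shaped tent with red nail tips and a red grip fin on its ridge, standing on the worktop. Origin: centre of underside; z up, y along ridge (half turn alike). 80 mm long (y), 76 wide, 110 high. Fin 10 mm thick (x), 46 long (y), z 74 to 110. Hollow, open below and at the ends: 56 wide between the feet, tapering to the inner ridge at z 72. Hung on the bar its origin is at height 85 mm. About 0.11 kg.
- blue_tent: Same shape, size and axes as the red tent, but with blue nail tips and a blue fin; stands on the worktop. A bystander. Origin: centre of its underside.
- yellow_tent: Same shape, size and axes as the red tent, but with yellow nail tips and a yellow fin; stands on the worktop. A bystander. Origin: centre of its underside.
- bar: Fixed steel display bar on two posts. Origin: on the worktop below the middle of the bar; z up; y along the bar. The round bar is 14 mm thick, its axis 140 mm above the worktop (top at 147 mm). The posts, 22 mm thick and 151 mm high, stand at y = -150 and +150 mm on round feet of 56 mm.

How it is judged:
By the outcome, as a careful person would: the job done as asked, in the order asked, and still so for the second after the job is handed in, with the robot touching nothing.
It also fails if it takes over 48 s, if anything falls off the work surface, if the arm or the gripper's body presses on something with over 40 N, if the wrist force passes 120 N, or if a joint passes its speed limit or range.

## Working session

There is one attempt and no reset: what is moved stays moved. The work goes in short steps, Python scripts to look and compute and a tool call to move; the robot and the scene stay as the last step left them, time stands still between calls to the robot, and variables do not carry over. Pictures are saved under pics/ and viewed, about 8 in all and at most 12, crops included, and the job is handed in when it is done.

Besides the shell and the picture viewer there is one more tool, called after "Call:" by a JSON object that holds its "op" and its "data", one argument or row to a line. step_arm: Moves the arm, as the interface text tells. Its arguments: {"type":"object","properties":{"increments":{"type":"array"},"force":{"type":"number"}},"required":["increments"]}

```bash
mkdir -p pics; python3 - <<'E'
from rig import manip
import cv2,numpy as np,pickle
s=manip.get_state();print(s)
a=manip.get_image("scene");b=manip.get_image("top")
pickle.dump((a,b),open('v.pkl','wb'))
for n,i in(("scene",a),("top",b)):
  cv2.imwrite(f"pics/{n}0.png",i["img"][...,::-1]); print(n,{k:i[k] for k in i if k!="img"})
E
```

```text
{'clock': 0.0, 'qpos': array([ 1.10298323e+00,  2.76615529e-01,  1.50614050e+00,  1.46380080e-05,
        1.36069368e+00, -1.21015449e-01]), 'qd': array([ 0.0005522 , -0.00018553, -0.00022132, -0.00061951,  0.00160519,
        0.00179727]), 'effort': array([ 1.14549031e-03, -4.16777551e+01, -2.45807683e+01, -3.47126888e-04,
        1.11277570e-02, -2.25078367e-06]), 'position': array([0.19520431, 0.54029046, 0.23042507]), 'ee_rot': array([ 0.69630719,  0.12137214,  0.69669792, -0.12262584]), 'contact_force': array([ 0.11427791, -0.00590948,  0.12410778]), 'moment': array([-0.01144407,  0.02646403, -0.01382636]), 'width': 0.08536035122564335}
scene {'fx': 472.5995073455796, 'fy': 472.5995073455796, 'cx': 320.4808650110671, 'cy': 248.03481287944356, 'D': array([-0.10687729,  0.        ,  0.        ,  0.        ,  0.        ]), 'rvec': array([ 1.63290666,  2.12748493, -0.69156089]), 'tvec': array([ 0.15213045, -0.39700328,  1.16355873])}
top {'fx': 437.5430845078647, 'fy': 437.5430845078647, 'cx': 313.4128529165388, 'cy': 246.4714729746355, 'D': array([0.0302069, 0.       , 0.       , 0.       , 0.       ]), 'rvec': array([ 2.180809  , -2.18343782,  0.18210196]), 'tvec': array([-0.01541869,  0.53097795,  0.75792621])}
```

View pics/scene0.png

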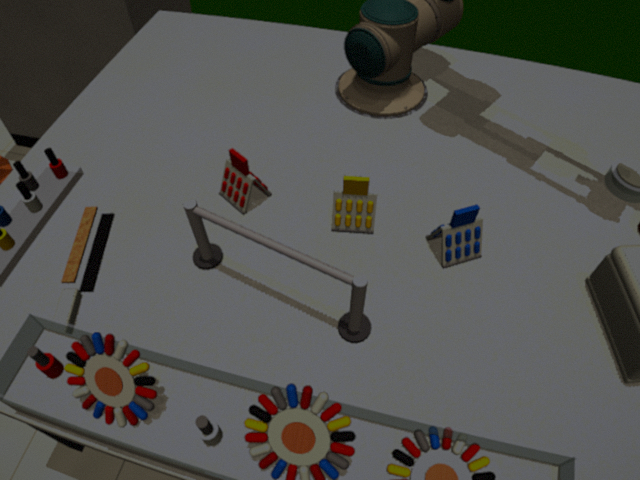

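View pics/top0.png

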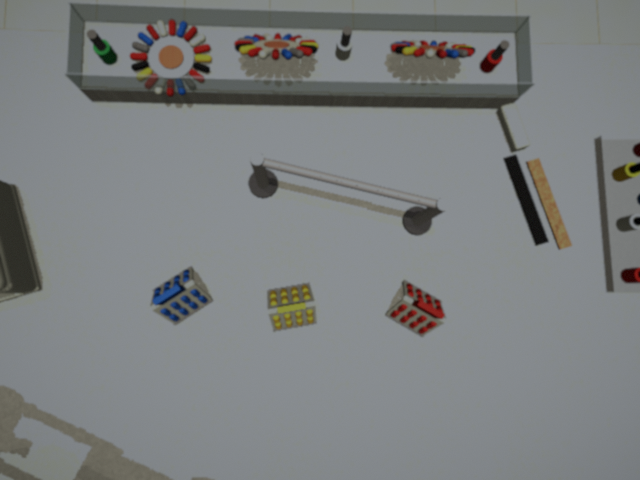

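The scene view shows the red tent at (243,182), yellow at (355,207), blue at (460,237), and the bar from (192,208) to (358,283). In the top view the red tent is at (415,308) and the bar runs from (262,162) to (437,205).

```bash
cat >h.py <<'E'
import cv2,numpy as np
def K(c): return np.array([[c["fx"],0,c["cx"]],[0,c["fy"],c["cy"]],[0,0,1]])
def ext(c,st=None):
    if "rvec" in c:
        R=cv2.Rodrigues(c["rvec"])[0]; return -R.T@c["tvec"],R.T
    w,x,y,z=st["ee_rot"]
    from scipy.spatial.transform import Rotation as Ro
    T=np.eye(4);T[:3,:3]=Ro.from_quat([x,y,z,w]).as_matrix();T[:3,3]=st["position"]
    T=T@c["mount"]; return T[:3,3],T[:3,:3]
def rays(c,px,st=None):
    o,R=ext(c,st)
    u=cv2.undistortPoints(np.array(px,float).reshape(-1,1,2),K(c),np.array(c["D"]))[:,0]
    return o,np.c_[u,np.ones(len(u))]@R.T
def onz(c,px,z,st=None):
    o,d=rays(c,px,st); return o+d*((z-o[2])/d[:,2])[:,None]
def proj(c,P,st=None):
    o,R=ext(c,st); P=(np.array(P,float)-o)@R
    return cv2.projectPoints(P.reshape(-1,1,3),np.zeros(3),np.zeros(3),K(c),np.array(c["D"]))[0][:,0]
def blobs(img,col,amin=8):
    h=cv2.cvtColor(img,cv2.COLOR_RGB2HSV)
    H,S,V=h[...,0].astype(int),h[...,1],h[...,2]
    hc={"red":0,"yellow":29,"blue":110}[col]
    dh=np.minimum(abs(H-hc),180-abs(H-hc))
    m=((dh<10)&(S>130)&(V>50)).astype(np.uint8)
    n,l,s,c=cv2.connectedComponentsWithStats(m,connectivity=4)
    return m,[(s[i,4],c[i].round(1),l==i) for i in range(1,n) if s[i,4]>=amin]
E
python3 - <<'E'
from h import *
import pickle
a,b=pickle.load(open('v.pkl','rb'))
for n,c,box in(("scene",a,(210,140,280,215)),("top",b,(380,275,450,340))):
  m,B=blobs(c["img"],"red")
  x0,y0,x1,y1=box
  for A,ct,mm in B:
    if x0<ct[0]<x1 and y0<ct[1]<y1:
      p=np.argwhere(mm)[:,::-1].astype(np.float32)
      print(n,A,ct,cv2.minAreaRect(p))
      if A>40:print(onz(c,cv2.boxPoints(cv2.minAreaRect(p)),.11).round(4))
# bar: line midpoints top and scene
print("bar top",onz(b,[(262,162),(437,205)],.145)); print("bar scene",onz(a,[(192,208),(358,283)],.147))
t=b["img"][130:340,240:460]; s=a["img"][140:215,210:280]
cv2.imwrite("pics/crop.png",np.vstack([cv2.resize(b["img"][275:340,380:450],(560,520)[:2],interpolation=cv2.INTER_NEAREST)])[...,::-1])
E
```

```text
scene 96 [237.5 155.3] ((237.32000732421875, 155.24002075195312), (19.600000381469727, 4.800000190734863), 36.869895935058594)
[[ 0.4174 -0.2231  0.11  ]
 [ 0.4062 -0.2218  0.11  ]
 [ 0.4289 -0.1817  0.11  ]
 [ 0.4396 -0.1833  0.11  ]]
scene 49 [226.4 172.6] ((226.4807891845703, 172.59616088867188), (4.3145551681518555, 11.178619384765625), 11.309932708740234)
[[ 0.4835 -0.2056  0.11  ]
 [ 0.4567 -0.2123  0.11  ]
 [ 0.4568 -0.2039  0.11  ]
 [ 0.4835 -0.1975  0.11  ]]
scene 53 [232.4 177.2] ((232.30767822265625, 177.4615478515625), (4.706787109375, 11.374736785888672), 11.309932708740234)
[[ 0.4922 -0.1913  0.11  ]
 [ 0.4654 -0.1977  0.11  ]
 [ 0.4655 -0.1888  0.11  ]
 [ 0.4923 -0.1826  0.11  ]]
scene 10 [256.1 177.9] ((255.75001525878906, 177.75), (4.949747085571289, 1.4142134189605713), 45.0)
scene 48 [238.6 182.2] ((238.72975158691406, 182.12161254882812), (4.438772678375244, 10.52153491973877), 9.462322235107422)
[[ 0.4991 -0.1758  0.11  ]
 [ 0.4747 -0.182   0.11  ]
 [ 0.4744 -0.1738  0.11  ]
 [ 0.4988 -0.1677  0.11  ]]
scene 43 [223.9 185.5] ((224.0, 185.5), (9.0, 4.0), 90.0)
[[ 
[... 2002 characters left out ...]
11  ]
 [ 0.4142 -0.1783  0.11  ]
 [ 0.3983 -0.1547  0.11  ]]
top 85 [417.6 321.4] ((417.5945739746094, 321.43243408203125), (5.114895820617676, 17.669641494750977), 54.462318420410156)
[[ 0.3958 -0.1652  0.11  ]
 [ 0.412  -0.1891  0.11  ]
 [ 0.4054 -0.1937  0.11  ]
 [ 0.3893 -0.1698  0.11  ]]
top 83 [427.2 327. ] ((426.9719543457031, 326.9551086425781), (5.1939897537231445, 17.807964324951172), 57.9946174621582)
[[ 0.3879 -0.1797  0.11  ]
 [ 0.4027 -0.2047  0.11  ]
 [ 0.3957 -0.2089  0.11  ]
 [ 0.381  -0.1839  0.11  ]]
bar top [[ 0.65087057  0.06964502  0.145     ]
 [ 0.58376556 -0.20637636  0.145     ]]
bar scene [[ 0.5903724  -0.20910851  0.147     ]
 [ 0.65854078  0.07514113  0.147     ]]
```

View pics/crop.png

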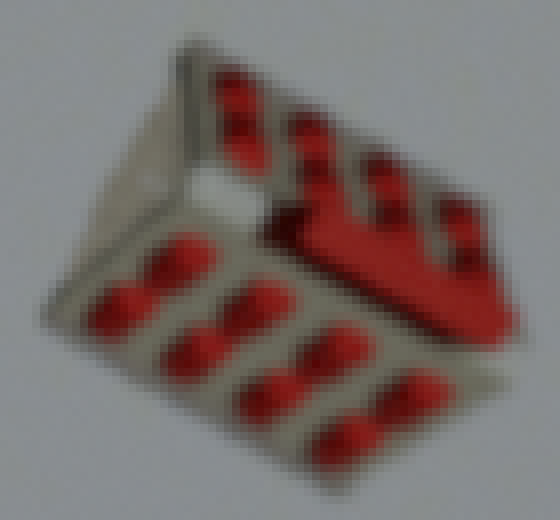

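```bash
python3 - <<'E'
from h import *
import pickle
from scipy.spatial.transform import Rotation as Ro
from rig import manip
a,b=pickle.load(open('v.pkl','rb'))
f=lambda p:(380+p[0]/8-.5,275+p[1]/8-.5)
P=onz(b,[f((290,215)),f((515,320))],.11);print("fin",P,P.mean(0))
d=P[1]-P[0];print("ridge ang",np.degrees(np.arctan2(d[1],d[0])))
print("feet",onz(b,[f((45,320)),f((335,495)),f((190,45))],.0))
s=manip.get_state();w,x,y,z=s["ee_rot"];R=Ro.from_quat([x,y,z,w]).as_matrix();print(R.round(3),"tool y ang",np.degrees(np.arctan2(R[1,1],R[0,1])))
E
```

```text
fin [[ 0.43255264 -0.17750956  0.11      ]
 [ 0.41146119 -0.22255448  0.11      ]] [ 0.42200692 -0.20003202  0.11      ]
ridge ang -115.09047454540769
feet [[ 0.40782373 -0.15035287  0.        ]
 [ 0.36762819 -0.21685348  0.        ]
 [ 0.47142418 -0.18620648  0.        ]]
[[-0.001  0.34   0.94 ]
 [-0.001  0.94  -0.34 ]
 [-1.    -0.002 -0.   ]] tool y ang 70.1293436269874
```

Call:
{"op": "step_arm", "data": {
  "increments": [
    {"grip": 1, "delta_pos": [0.0112, -0.037, 0], "twist": -5},
    {"grip": 1, "delta_pos": [0.0112, -0.037, 0], "twist": -5},
    {"grip": 1, "delta_pos": [0.0112, -0.037, 0], "twist": -5},
    {"grip": 1, "delta_pos": [0.0112, -0.037, 0], "twist": -5},
    {"grip": 1, "delta_pos": [0.0112, -0.037, 0], "twist": -5},
    {"grip": 1, "delta_pos": [0.0112, -0.037, 0], "twist": -5},
    {"grip": 1, "delta_pos": [0.0112, -0.037, 0], "twist": -5},
    {"grip": 1, "delta_pos": [0.0112, -0.037, 0], "twist": -5},
    {"grip": 1, "delta_pos": [0.0112, -0.037, 0], "twist": -5},
    {"grip": 1, "delta_pos": [0.0112, -0.037, 0], "twist": -5}
  ]
}}

```text
clock: 0.93
position: [0.3071, 0.1691, 0.2312]
ee_rot: [0.579, 0.406, 0.579, -0.406]
contact_force: [0.2, -0.2, -0.2]
width: 0.0852
```

Call:
{"op": "step_arm", "data": {
  "increments": [
    {"grip": 1, "delta_pos": [0.0112, -0.037, 0], "twist": -5},
    {"grip": 1, "delta_pos": [0.0112, -0.037, 0], "twist": -5},
    {"grip": 1, "delta_pos": [0.0112, -0.037, 0], "twist": -5},
    {"grip": 1, "delta_pos": [0.0112, -0.037, 0], "twist": -5},
    {"grip": 1, "delta_pos": [0.0112, -0.037, 0], "twist": -5},
    {"grip": 1, "delta_pos": [0.0112, -0.037, 0], "twist": -5},
    {"grip": 1, "delta_pos": [0.0112, -0.037, 0], "twist": -5},
    {"grip": 1, "delta_pos": [0.0112, -0.037, 0], "twist": -5},
    {"grip": 1, "delta_pos": [0.0112, -0.037, 0], "twist": -5},
    {"grip": 1, "delta_pos": [0.0112, -0.037, 0], "twist": -5}
  ]
}}

```text
clock: 1.77
position: [0.4192, -0.2011, 0.231]
ee_rot: [-0.352, -0.613, -0.353, 0.613]
contact_force: [1.0, 0.7, 0.4]
width: 0.0855
```

Call:
{"op": "step_arm", "data": {
  "increments": [
    {"grip": 1, "delta_pos": [0, 0, 0], "twist": 0},
    {"grip": 1, "delta_pos": [0, 0, 0], "twist": 0},
    {"grip": 1, "delta_pos": [0, 0, 0], "twist": 0}
  ]
}}

```text
clock: 2.02
position: [0.4188, -0.1987, 0.2307]
ee_rot: [-0.353, -0.612, -0.355, 0.612]
contact_force: [0.7, 0.5, -1.3]
width: 0.0852
```

```bash
cat >>h.py <<'E'
def look(name):
    from rig import manip
    import pickle
    s=manip.get_state();c=manip.get_image("wrist")
    cv2.imwrite(f"pics/{name}.png",c["img"][...,::-1]);pickle.dump((s,c),open(name+".pkl","wb"))
    print(s["clock"],s["position"].round(4),s["qpos"].round(3),s["contact_force"].round(2),s["width"]);return s,c
E
python3 -c "
from h import *
s,c=look('w1')
print(c['mount'])"
```

```text
2.0167 [ 0.4188 -0.1987  0.2307] [-5.940e-01  1.080e-01  1.725e+00  1.000e-03  1.311e+00 -7.200e-02] [ 0.71  0.48 -1.26] 0.08523447009948375
[[-3.51871674e-04 -2.74107999e-01  9.61698852e-01 -1.42928181e-01]
 [ 9.99999810e-01 -5.83660802e-04  1.99527651e-04  1.47347049e-04]
 [ 5.06613798e-04  9.61698739e-01  2.74108152e-01 -6.95437543e-02]
 [ 0.00000000e+00  0.00000000e+00  0.00000000e+00  1.00000000e+00]]
```

View pics/w1.png

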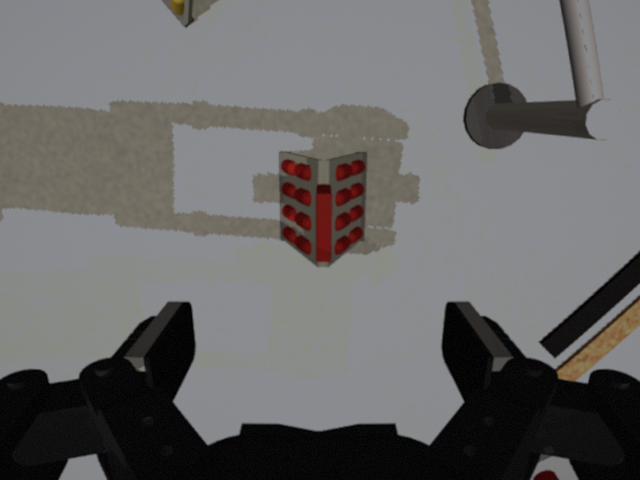

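The wrist view shows the tent square to the jaws, with its fin at columns 316–331 and rows 185–262, and the right-hand post at (500,115).

```bash
python3 - <<'E'
from h import *
import pickle
from scipy.spatial.transform import Rotation as Ro
s,c=pickle.load(open('w1.pkl','rb'))
m,B=blobs(c["img"],"red",100)
for A,ct,mm in B:
  p=np.argwhere(mm)[:,::-1].astype(np.float32); (print(A,ct,cv2.minAreaRect(p)) if A>300 else 0)
print(c["img"][180:268:3,323].tolist())
# fin far/near ends of top face, and post foot, panel bottom corners at z=0
print("fin top",onz(c,[(323.5,194),(323.5,262)],.11,s)); 
u=Ro.from_euler('z',60,degrees=True).apply([[0,.023,0]])
w,x,y,z=s["ee_rot"];R=Ro.from_quat([x,y,z,w]).as_matrix();print("tool",R.round(3))
g=np.array([.42,-.2005,.11]);r=np.array([np.cos(np.radians(60)),np.sin(np.radians(60)),0])*.023
print(proj(c,[g+r,g-r,g+r-[0,0,.036],g-r-[0,0,.036]],s))
E
```

```text
387 [296.6 169.2] ((296.0726623535156, 169.3527069091797), (31.37042808532715, 14.557939529418945), 14.931418418884277)
378 [349.2 169.4] ((349.15753173828125, 168.75341796875), (14.161978721618652, 31.132946014404297), 69.44395446777344)
382 [296.9 193.5] ((296.800048828125, 192.90000915527344), (32.64659118652344, 13.416407585144043), 26.56505012512207)
373 [348.4 193.7] ((348.3999938964844, 193.3000030517578), (13.416406631469727, 31.752164840698242), 63.43495178222656)
1158 [323.2 223. ] ((323.5, 223.0), (76.0, 15.0), 90.0)
370 [297.  216.9] ((297.1798095703125, 216.6123504638672), (33.813934326171875, 12.719974517822266), 32.00538635253906)
365 [347.9 217.2] ((347.687744140625, 216.7364501953125), (12.797929763793945, 33.52696990966797), 57.2647705078125)
369 [297.1 239.9] ((297.2434997558594, 239.53346252441406), (35.4241943359375, 12.377128601074219), 37.5685920715332)
355 [347.5 240.1] ((346.9146728515625, 239.76829528808594), (12.337726593017578, 35.13909912109375), 51.34019088745117)
[[108, 104, 94], [95, 86, 76], [53, 4, 7], [55, 10, 11], [57, 6, 5], [107, 23, 23], [107, 19, 18], [107, 22, 19], [107, 21, 18], [109, 24, 19], [108, 24, 21], [107, 21, 18], [107, 20, 18], [108, 24, 22], [107, 23, 21], [108, 22, 19], [107, 22, 20], [107, 23, 19], [108, 25, 22], [108, 24, 20], [107, 21, 19], [108, 23, 20], [107, 21, 17], [98, 21, 18], [97, 19, 16], [96, 18, 17], [98, 23, 20], [95, 54, 49], [104, 104, 92], [129, 131, 127]]
fin top [[ 0.43199021 -0.1824173   0.11      ]
 [ 0.40948705 -0.22184369  0.11      ]]
tool [[-0.002  0.867 -0.498]
 [ 0.002 -0.498 -0.867]
 [-1.    -0.002 -0.001]]
[[321.37715746 191.88863039]
 [321.12641174 260.93496215]
 [321.09899858 182.90779613]
 [320.88914145 244.67023033]]
```

Call:
{"op": "step_arm", "data": {
  "increments": [
    {"grip": 1, "delta_pos": [0.002, -0.003, -0.02], "twist": 0},
    {"grip": 1, "delta_pos": [0, 0, -0.025], "twist": 0},
    {"grip": 1, "delta_pos": [0, 0, -0.025], "twist": 0},
    {"grip": 1, "delta_pos": [0, 0, -0.025], "twist": 0},
    {"grip": 1, "delta_pos": [0, 0, -0.025], "twist": 0},
    {"grip": 1, "delta_pos": [0, 0, -0.015], "twist": 0},
    {"grip": 1, "delta_pos": [0, 0, -0.01], "twist": 0},
    {"grip": 1, "delta_pos": [0, 0, -0.004], "twist": 0},
    {"grip": 1, "delta_pos": [0, 0, 0], "twist": 0},
    {"grip": 1, "delta_pos": [0, 0, 0], "twist": 0}
  ],
  "force": 35
}}

```text
clock: 2.9
position: [0.4217, -0.2016, 0.0829]
ee_rot: [0.355, 0.612, 0.354, -0.612]
contact_force: [0.2, -0.2, -0.5]
width: 0.0853
```

Call:
{"op": "step_arm", "data": {
  "increments": [
    {"grip": 0.4, "delta_pos": [0, 0, 0], "twist": 0},
    {"grip": 0.4, "delta_pos": [0, 0, 0], "twist": 0},
    {"grip": 0.3, "delta_pos": [0, 0, 0], "twist": 0},
    {"grip": 0.2, "delta_pos": [0, 0, 0], "twist": 0},
    {"grip": 0.1, "delta_pos": [0, 0, 0], "twist": 0},
    {"grip": 0, "delta_pos": [0, 0, 0], "twist": 0},
    {"grip": 0, "delta_pos": [0, 0, 0], "twist": 0},
    {"grip": 0, "delta_pos": [0, 0, 0], "twist": 0},
    {"grip": 0, "delta_pos": [0, 0, 0], "twist": 0},
    {"grip": 0, "delta_pos": [0, 0, 0], "twist": 0}
  ],
  "force": 35
}}

```text
clock: 3.73
position: [0.4213, -0.2022, 0.0823]
ee_rot: [-0.354, -0.612, -0.354, 0.612]
contact_force: [-0.8, -1.0, 0.5]
width: 0.0094
```

Call:
{"op": "step_arm", "data": {
  "increments": [
    {"grip": 0, "delta_pos": [0, 0, 0.01], "twist": 0},
    {"grip": 0, "delta_pos": [0, 0, 0.02], "twist": 0},
    {"grip": 0, "delta_pos": [0, 0, 0.025], "twist": 0},
    {"grip": 0, "delta_pos": [0, 0, 0.025], "twist": 0},
    {"grip": 0, "delta_pos": [0, 0, 0.025], "twist": 0},
    {"grip": 0, "delta_pos": [0, 0, 0.025], "twist": 0},
    {"grip": 0, "delta_pos": [0, 0, 0.025], "twist": 0},
    {"grip": 0, "delta_pos": [0, 0, 0.025], "twist": 0},
    {"grip": 0, "delta_pos": [0, 0, 0.01], "twist": 0},
    {"grip": 0, "delta_pos": [0, 0, 0], "twist": 0}
  ]
}}

```text
clock: 4.57
position: [0.4227, -0.203, 0.2745]
ee_rot: [0.356, 0.613, 0.353, -0.611]
contact_force: [0.6, 0.8, -2.1]
width: 0.0091
```

```bash
python3 - <<'E'
from h import *
import pickle
a,b=pickle.load(open('v.pkl','rb'))
# bar axis from top view: bright bar between two rows; and from scene view edges
for n,c in(("top",b),("scene",a)):
  # crude axis world line guess -> sample perpendicular profiles
  p0,p1=np.array([.6505,.0696,.14]),np.array([.585,-.2064,.14])
  L=[]
  for t in np.linspace(.2,.8,9):
    X=p0+t*(p1-p0); q=proj(c,[X])[0]; x=int(round(q[0]));col=c["img"][int(q[1])-14:int(q[1])+15,x].astype(int).sum(1)
    L.append((x,int(q[1])-14,col.tolist()))
  for l in L[::4]:print(n,l)
i=cv2.resize(b["img"][140:240,235:455],None,fx=3.5,fy=3.5,interpolation=cv2.INTER_CUBIC)
cv2.imwrite("pics/bar.png",i[...,::-1])
E
```

```text
top (297, 157, [424, 424, 425, 424, 424, 423, 423, 420, 402, 374, 374, 405, 418, 414, 398, 363, 320, 301, 349, 405, 423, 424, 426, 426, 425, 424, 421, 406, 360])
top (349, 170, [424, 426, 424, 425, 427, 423, 427, 423, 400, 376, 387, 410, 422, 414, 389, 348, 306, 315, 381, 418, 426, 425, 428, 423, 426, 423, 406, 362, 339])
top (401, 182, [423, 425, 423, 425, 425, 426, 424, 419, 404, 381, 377, 396, 414, 420, 405, 370, 334, 300, 330, 395, 423, 425, 425, 425, 425, 426, 423, 408, 376])
scene (320, 250, [307, 307, 301, 309, 305, 301, 306, 301, 306, 301, 289, 265, 266, 294, 304, 299, 278, 260, 238, 192, 150, 195, 266, 306, 305, 300, 307, 302, 307])
scene (271, 228, [312, 303, 306, 308, 307, 312, 311, 305, 317, 307, 284, 252, 269, 289, 305, 289, 280, 255, 229, 177, 163, 233, 300, 316, 309, 309, 310, 310, 308])
scene (225, 207, [306, 309, 305, 303, 291, 304, 304, 304, 300, 305, 294, 283, 260, 286, 300, 291, 278, 263, 227, 178, 154, 199, 275, 305, 306, 307, 301, 305, 301])
```

View pics/bar.png

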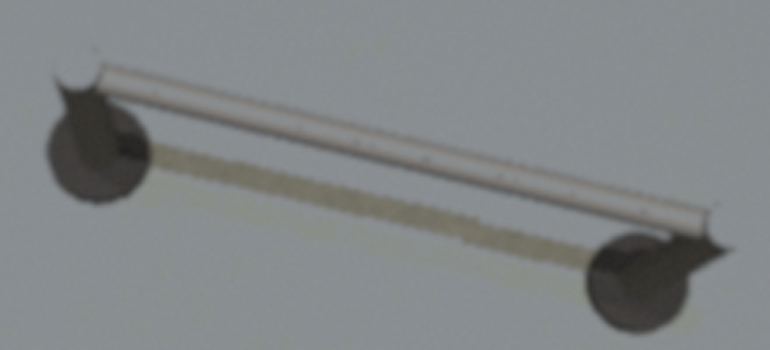

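The crop shows the bar between the posts' inner faces, from (102,80) to (708,222), which is about (264,163) to (437,203) in full-image pixels.

```bash
python3 - <<'E'
from h import *
import pickle
a,b=pickle.load(open('v.pkl','rb'))
T=onz(b,[(297,170.3),(349,183.3),(401,195.7)],.14);S=onz(a,[(320,266),(271,243.7),(225,223)],.14)
E=onz(b,[(235+102/3.5-.4,140+80/3.5-.4),(235+708/3.5-.4,140+222/3.5-.4)],.14)
for n,P in(("T",T),("S",S),("E",E)):
  d=P[-1]-P[0];print(n,P.round(4).tolist(),np.degrees(np.arctan2(d[1],d[0])),np.linalg.norm(d))
print("mid",E.mean(0))
F=onz(b,[(235+99/3.5-.4,140+153/3.5-.4),(235+637/3.5-.4,140+284/3.5-.4)],.003);print("feet",F,F.mean(0),np.linalg.norm(F[1]-F[0]))
d=F[1]-F[0];print(np.degrees(np.arctan2(d[1],d[0])))
E
```

```text
T [[0.6396, 0.0147, 0.14], [0.6192, -0.0679, 0.14], [0.5996, -0.1507, 0.14]] -103.5804717677035 0.17016892778061618
S [[0.6401, 0.015, 0.14], [0.6202, -0.0669, 0.14], [0.6006, -0.1495, 0.14]] -103.52275575702484 0.16912021239249936
E [[0.6518, 0.0673, 0.14], [0.5881, -0.208, 0.14]] -103.02970778742205 0.2825385134874299
mid [ 0.61990391 -0.07037731  0.14      ]
feet [[ 0.65462891  0.07778421  0.003     ]
 [ 0.58407327 -0.21431032  0.003     ]] [ 0.61935109 -0.06826305  0.003     ] 0.30049510625999454
-103.57971350034643
```

Call:
{"op": "step_arm", "data": {
  "increments": [
    {"grip": 0, "delta_pos": [0.0097, 0.0067, 0], "twist": 0.8},
    {"grip": 0, "delta_pos": [0.018, 0.0122, 0], "twist": 1.5},
    {"grip": 0, "delta_pos": [0.023, 0.0157, 0], "twist": 1.9},
    {"grip": 0, "delta_pos": [0.025, 0.017, 0], "twist": 2},
    {"grip": 0, "delta_pos": [0.025, 0.017, 0], "twist": 2},
    {"grip": 0, "delta_pos": [0.025, 0.017, 0], "twist": 2},
    {"grip": 0, "delta_pos": [0.025, 0.017, 0], "twist": 2},
    {"grip": 0, "delta_pos": [0.02, 0.0136, 0], "twist": 2},
    {"grip": 0, "delta_pos": [0.016, 0.0109, 0], "twist": 1.3},
    {"grip": 0, "delta_pos": [0.0103, 0.0069, 0], "twist": 0.9}
  ]
}}

```text
clock: 5.4
position: [0.6196, -0.0656, 0.2688]
ee_rot: [-0.437, -0.554, -0.44, 0.555]
contact_force: [-0.9, -0.8, -1.1]
width: 0.0092
```

Call:
{"op": "step_arm", "data": {
  "increments": [
    {"grip": 0, "delta_pos": [0, 0, 0], "twist": 0},
    {"grip": 0, "delta_pos": [0, 0, 0], "twist": 0},
    {"grip": 0, "delta_pos": [0, 0, 0], "twist": 0},
    {"grip": 0, "delta_pos": [0, 0, 0], "twist": 0}
  ]
}}

```text
clock: 5.73
position: [0.6174, -0.0688, 0.2721]
ee_rot: [-0.437, -0.555, -0.438, 0.556]
contact_force: [0.5, 0.4, -1.1]
width: 0.0092
```

```bash
python3 - <<'E'
from h import *
from scipy.spatial.transform import Rotation as Ro
s,c=look('w2')
w,x,y,z=s["ee_rot"];R=Ro.from_quat([x,y,z,w]).as_matrix();print(np.degrees(np.arctan2(R[1,1],R[0,1])))
m=np.array([.6195,-.069,.14]);u=np.array([np.cos(np.radians(76.45)),np.sin(np.radians(76.45)),0])
print(proj(c,[m+.1*u,m+.06*u,m-.06*u],s))
E
```

```text
5.7333 [ 0.6174 -0.0688  0.2721] [-0.223  0.329  1.328 -0.     1.486  0.014] [ 0.46  0.43 -1.06] 0.009208720792499778
-13.532811264573299
[[321.37787667  62.55832663]
 [321.28679516 128.78394113]
 [320.98320888 302.75460275]]
```

View pics/w2.png

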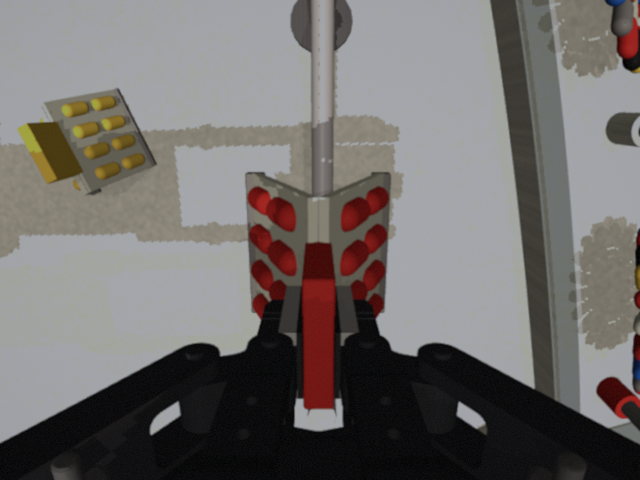

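The tent hangs square above the bar: its ridge is at column 318 and the bar at column 322, so it needs about 2 mm in +x. Lowering now.

Call:
{"op": "step_arm", "data": {
  "increments": [
    {"grip": 0, "delta_pos": [0.002, 0, -0.005], "twist": 0},
    {"grip": 0, "delta_pos": [0, 0, -0.013], "twist": 0},
    {"grip": 0, "delta_pos": [0, 0, -0.015], "twist": 0},
    {"grip": 0, "delta_pos": [0, 0, -0.015], "twist": 0},
    {"grip": 0, "delta_pos": [0, 0, -0.015], "twist": 0},
    {"grip": 0, "delta_pos": [0, 0, -0.015], "twist": 0},
    {"grip": 0, "delta_pos": [0, 0, -0.01], "twist": 0},
    {"grip": 0, "delta_pos": [0, 0, -0.007], "twist": 0},
    {"grip": 0, "delta_pos": [0, 0, 0], "twist": 0},
    {"grip": 0, "delta_pos": [0, 0, 0], "twist": 0}
  ]
}}

```text
clock: 6.62
position: [0.6205, -0.0684, 0.1775]
ee_rot: [0.438, 0.555, 0.438, -0.555]
contact_force: [0.7, 0.1, -1.3]
width: 0.0094
```

Call:
{"op": "step_arm", "data": {
  "increments": [
    {"grip": 0, "delta_pos": [0, 0, -0.002], "twist": 0},
    {"grip": 0, "delta_pos": [0, 0, -0.002], "twist": 0},
    {"grip": 0, "delta_pos": [0, 0, 0], "twist": 0},
    {"grip": 0, "delta_pos": [0, 0, 0], "twist": 0}
  ]
}}

```text
clock: 6.95
position: [0.6206, -0.0682, 0.1737]
ee_rot: [0.438, 0.555, 0.438, -0.555]
contact_force: [-0.4, -0.2, -1.4]
width: 0.0091
```

Call:
{"op": "step_arm", "data": {
  "increments": [
    {"grip": 0, "delta_pos": [0, 0, -0.002], "twist": 0},
    {"grip": 0, "delta_pos": [0, 0, -0.002], "twist": 0},
    {"grip": 0, "delta_pos": [0, 0, 0], "twist": 0},
    {"grip": 0, "delta_pos": [0, 0, 0], "twist": 0}
  ]
}}

```text
clock: 7.28
position: [0.6203, -0.0682, 0.1691]
ee_rot: [-0.438, -0.555, -0.438, 0.555]
contact_force: [0.1, -1.1, -1.2]
width: 0.0091
```

Call:
{"op": "step_arm", "data": {
  "increments": [
    {"grip": 0, "delta_pos": [0, 0, -0.001], "twist": 0},
    {"grip": 0, "delta_pos": [0, 0, 0], "twist": 0},
    {"grip": 0, "delta_pos": [0, 0, 0], "twist": 0}
  ]
}}

```text
clock: 7.53
position: [0.6205, -0.0682, 0.1683]
ee_rot: [0.438, 0.555, 0.438, -0.555]
contact_force: [-0.6, -0.4, -1.5]
width: 0.0092
```

Call:
{"op": "step_arm", "data": {
  "increments": [
    {"grip": 0, "delta_pos": [0, 0, -0.001], "twist": 0},
    {"grip": 0, "delta_pos": [0, 0, 0], "twist": 0},
    {"grip": 0, "delta_pos": [0, 0, 0], "twist": 0}
  ]
}}

```text
clock: 7.78
position: [0.6204, -0.0682, 0.1673]
ee_rot: [-0.438, -0.555, -0.438, 0.555]
contact_force: [0.0, 0.4, -1.8]
width: 0.0095
```

Call:
{"op": "step_arm", "data": {
  "increments": [
    {"grip": 0, "delta_pos": [0, 0, -0.001], "twist": 0},
    {"grip": 0, "delta_pos": [0, 0, 0], "twist": 0},
    {"grip": 0, "delta_pos": [0, 0, 0], "twist": 0}
  ]
}}

```text
clock: 8.03
position: [0.6202, -0.0682, 0.1667]
ee_rot: [-0.438, -0.555, -0.438, 0.555]
contact_force: [-2.0, 1.3, 3.3]
width: 0.0093
```

Call:
{"op": "step_arm", "data": {
  "increments": [
    {"grip": 0, "delta_pos": [0, 0, -0.001], "twist": 0},
    {"grip": 0, "delta_pos": [0, 0, 0], "twist": 0},
    {"grip": 0, "delta_pos": [0, 0, 0], "twist": 0}
  ]
}}

```text
clock: 8.28
position: [0.6203, -0.0681, 0.1667]
ee_rot: [0.438, 0.555, 0.438, -0.555]
contact_force: [-2.9, 0.3, 8.3]
width: 0.0092
```

Contact is at TCP z 0.1667, as expected. I'll ease off the load and release.

Call:
{"op": "step_arm", "data": {
  "increments": [
    {"grip": 0, "delta_pos": [-0.0005, 0, 0.001], "twist": 0},
    {"grip": 0, "delta_pos": [0, 0, 0], "twist": 0},
    {"grip": 0.2, "delta_pos": [0, 0, 0], "twist": 0},
    {"grip": 0.3, "delta_pos": [0, 0, 0], "twist": 0},
    {"grip": 0.4, "delta_pos": [0, 0, 0], "twist": 0},
    {"grip": 0.5, "delta_pos": [0, 0, 0], "twist": 0},
    {"grip": 0.6, "delta_pos": [0, 0, 0], "twist": 0},
    {"grip": 0.6, "delta_pos": [0, 0, 0], "twist": 0},
    {"grip": 0.6, "delta_pos": [0, 0, 0], "twist": 0},
    {"grip": 0.6, "delta_pos": [0, 0, 0], "twist": 0}
  ],
  "force": 20
}}

```text
clock: 9.12
position: [0.62, -0.0682, 0.1663]
ee_rot: [0.438, 0.555, 0.438, -0.555]
contact_force: [-0.3, 0.3, -0.3]
width: 0.0511
```

```bash
python3 -c "
from h import *
s,c=look('w3')"
```

```text
9.1167 [ 0.62   -0.0682  0.1663] [-0.221  0.389  1.5   -0.     1.253  0.014] [-0.34  0.26 -0.32] 0.05105613912694168
```

View pics/w3.png

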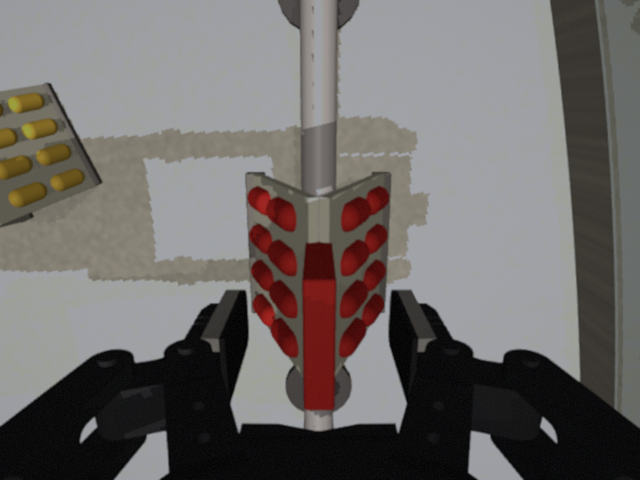

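The tent straddles the bar upright, with its ridge and the bar both at column 318. The fingers are clear on both sides, so I'm raising the arm straight up and backing away.

Call:
{"op": "step_arm", "data": {
  "increments": [
    {"grip": 0.6, "delta_pos": [0, 0, 0.01], "twist": 0},
    {"grip": 0.6, "delta_pos": [0, 0, 0.015], "twist": 0},
    {"grip": 0.6, "delta_pos": [0, 0, 0.02], "twist": 0},
    {"grip": 0.6, "delta_pos": [0, 0, 0.025], "twist": 0},
    {"grip": 0.6, "delta_pos": [0, 0, 0.025], "twist": 0},
    {"grip": 0.6, "delta_pos": [0, 0, 0.025], "twist": 0},
    {"grip": 0.6, "delta_pos": [-0.025, 0, 0.01], "twist": 0},
    {"grip": 0.6, "delta_pos": [-0.03, 0, 0], "twist": 0},
    {"grip": 0.6, "delta_pos": [-0.03, 0, 0], "twist": 0},
    {"grip": 0.6, "delta_pos": [-0.03, 0, 0], "twist": 0}
  ]
}}

```text
clock: 10.0
position: [0.5039, -0.0682, 0.2973]
ee_rot: [0.438, 0.555, 0.438, -0.555]
contact_force: [-0.2, -0.1, -0.6]
width: 0.0513
```

Call:
{"op": "step_arm", "data": {
  "increments": [
    {"grip": 0.6, "delta_pos": [-0.03, 0.03, 0], "twist": 0},
    {"grip": 0.6, "delta_pos": [-0.03, 0.03, 0], "twist": 0},
    {"grip": 0.6, "delta_pos": [-0.03, 0.03, 0], "twist": 0},
    {"grip": 0.6, "delta_pos": [-0.03, 0.03, 0], "twist": 0},
    {"grip": 0.6, "delta_pos": [0, 0.03, 0], "twist": 0},
    {"grip": 0.6, "delta_pos": [0, 0.03, 0], "twist": 0},
    {"grip": 0.6, "delta_pos": [0, 0.03, 0], "twist": 0},
    {"grip": 0.6, "delta_pos": [0, 0, 0], "twist": 0},
    {"grip": 0.6, "delta_pos": [0, 0, 0], "twist": 0},
    {"grip": 0.6, "delta_pos": [0, 0, 0], "twist": 0}
  ]
}}

```text
clock: 10.83
position: [0.3871, 0.1394, 0.2968]
ee_rot: [0.439, 0.555, 0.438, -0.555]
contact_force: [0.1, 0.1, 0.7]
width: 0.0513
```

```bash
python3 -c "
from rig import manip
import cv2
s=manip.get_state();print(s['clock'],s['position'],s['contact_force'],abs(s['qd']).max())
a=manip.get_image('scene')
cv2.imwrite('pics/end.png',cv2.resize(a['img'][100:360,140:520],None,fx=2,fy=2)[...,::-1])"
```

```text
10.8333 [0.38706457 0.13936139 0.29679565] [0.14434395 0.06762428 0.65957922] 0.026666674490415952
```

View pics/end.png

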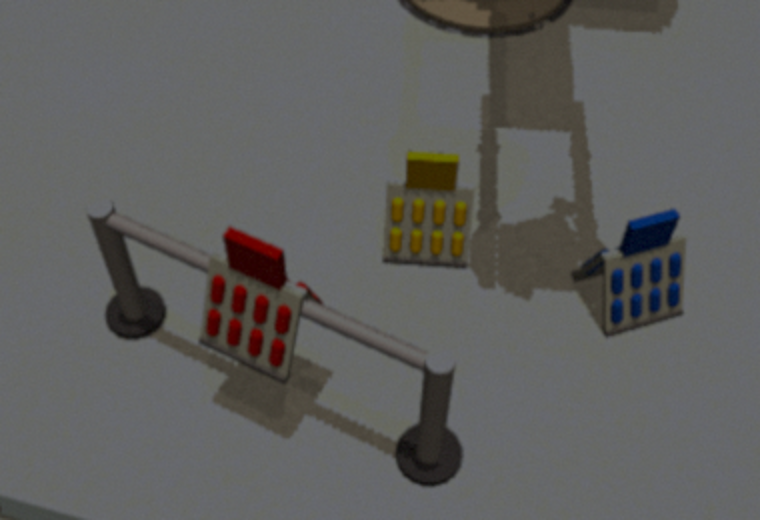

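The red tent hangs upright near the middle of the bar at crop (255,310). Yellow (430,210) and blue (640,270) are where they were.

```bash
python3 -c "
from rig import manip
print(manip.sign_off())"
```

```text
the job is handed in; nothing more can be done
None
```

The red tent now hangs near the middle of the bar, and the job is handed in at about 11 s. I gripped it by the fin, turned it 16° to line up with the bar and lowered it in 1–2 mm steps. It touched at TCP height 0.167 m, matching the expected 85 mm hang height, with about 8 N of upward contact force. I then eased off the load and let go.

The last wrist and scene pictures show it upright with one panel on each side of the bar and its ridge along it. By eye, the yellow and blue tents stand where they were; I did not measure them again. The arm ended well clear with no contact force beyond sensor noise. No checks failed or disagreed.

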